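Put the hand-held devices away in their cradles

ROBOT

A 6-joint arm with a two-finger parallel gripper is mounted at the origin on a cart in front of the work surface, level with it; the furniture and walls round the work are solid. World frame = base frame: x ahead of the robot, y to its left, z up, the work surface at z = 0. Lengths are in m, angles in rad, forces in N, time in s.
With the tool pointing down it reaches from about 0.375 to 0.9 m from the base axis. Payload 3.1 kg.
Tool frame: the origin (TCP) lies on the centre line of the jaws, within the pads' length; the fingertips stand bot.tip_reach ahead of it and the grasp point (between the pads) lies 11 mm behind it (bot.tip_reach is the distance from the TCP to the fingertips, in m); y points along the fingers, z is the direction in which the jaws open and shut, and the axes are right-handed (so a half turn about y gives the same grasp; the last joint's range is limited). The gripper opens to 87 mm and grips with 3 to 60 N. Pads are 19 mm wide; open, the fingers measure 117 mm over their backs; the gripper's body (75 mm by 190 mm) begins 51 mm behind the grasp point.
Start: joints at [1.105, 0.527, 1.433, -0, 1.181, -0.178], TCP at [0.177, 0.599, 0.231] pointing down, gripper open.
Joint ranges: [-3.08, 3.08], [-0.75, 2.2], [0.22, 2.44], [-1.43, 4.57], [0, 2.65], [-2.85, 2.85]. Speed limits (rad/s): [2.79, 2.79, 3.14, 3.14, 3.14, 3.14].

INTERFACE

Orientations are given as a unit quaternion [w, x, y, z].
In Python, from workcell import sense, optics, order, bot gives the robot as it stands.
- The arm moves only by the shell command python3 -m jog 'ROWS'. ROWS is a JSON object of lists of equal length, an entry for each row: "fingers": the closure, from -1 (fully open) to 1 (shut); "slide": the shift along the world's x, y, z in m, a list of three; "twist": the turn about the world's z in rad. A call has 1 to 12 rows; each row is the pose to reach, as a shift and turn from the pose measured when the call began; what a row does not reach only later rows make up. A row lasts 1/8 s, in which the tool goes at most 62.5 mm and 10.7 degrees, less where a joint would pass 70% of its speed; a pose out of reach is approached as far as the arm can. A call with a gripper value outside its range is refused whole. The fingers move at their own pace and stop on an object; the grip force is fixed at half the most. Time passes only in rows, so rows that repeat a pose let the fingers close. It gives the time, the measured TCP pose, the force and the opening at its end, in the units of the state.
- sense(): the state, without advancing time (a new reading comes with each control period).
- optics.capture(name): name is "scene" or "top" or "wrist"; returns the picture (480x640x3 uint8, red, green, blue); there is no depth.
- optics.camera_params(name): a dict with "K" (3x3 intrinsics, pixels), "R" (3x3) and "t" (3): a world point X has camera coordinates R X + t. Camera axes: x right, y down, z forward; pixel columns grow to the right and rows downward; lengths in m; the calibration is good to about 2 mm. A picture is of the moment at which its call begins: read the wrist's pose just before it. camera_params takes no time and is no camera call; for the wrist camera it gives the pose at the moment of the call.
- order.hand_in(): hands the job in, once; it reports no verdict.
The state is a dict: "t": time; "joints": joint angles; "joint_vel": joint speeds; "joint_torque": joint torques, N m; "tcp_pos": TCP position; "tcp_rot": TCP orientation; "force": force on the tool from outside, world axes, zero at the start; "torque": the same for the moment, N m; "gripper_width": finger opening in m.
Only numpy, scipy, OpenCV 4.12 (cv2) and the standard library are available. Lean on these libraries where they do the work, as an engineer would, in place of code of your own. Each camera call takes 0.05 s, during which the arm holds its last target. There are 200 camera calls.

TASK

Put the four hand-held electronic devices (glucose meter, bench timer, finger-clip oximeter and thermometer) away one after another, each in the white cradle whose recess matches its outline, lying flat on the recess floor inside the rim, face up. Either way round will do, and the order is up to you; leave the red-and-white carton and the specimen cup where they are.

Things in the scene. Friction and masses are not known exactly. Their poses are not given: they have to be found in the camera images.
- meter_center (a point): hand-held blood-glucose meter, white oblong body with a small screen and a blue button; 93 x 52 x 20 mm (its own x, y, z), lies flat with its face up. The point is its centre, half-way up (10 mm above its underside). Best grasped from above across its 52 mm width (along its own y). Loose, 10 to 90 g.
- timer_center (a point): small flat bench timer, off-white, nearly square, with a screen and a row of buttons; 58 x 66 x 17 mm (its own x, y, z), lies flat with its face up. The point is its centre, half-way up (8.5 mm above its underside). Best grasped from above across its 58 mm width (along its own x). Its flanks are about 15 mm high. Loose, 10 to 90 g.
- oximeter_center (a point): finger-clip pulse oximeter, small and thick, white upper half with dark screen over a blue lower half; 58 x 32 x 31 mm (its own x, y, z), lies flat with its face up. The point is its centre, half-way up (15.5 mm above its underside). Best grasped from above across its 32 mm width (along its own y). Loose, 10 to 90 g.
- thermometer_center (a point): digital stick thermometer, long and thin, with a thin round probe at its -y end (the probe, 9 mm thick, is y -62 to -22 mm; the flat body is y -24 to +62 mm, 20 mm wide and 10 mm high); 19 x 123 x 11 mm (its own x, y, z), lies flat with its face up. The point is its centre, half-way up (5.5 mm above its underside). Best grasped from above across its 19 mm width (along its own x). Loose, 10 to 90 g.
- meter_cradle: fixed white cradle with an oblong rubber-lined recess for the meter: outside 117 x 76 mm (own x, y), recess 109 x 68 mm (8 mm free all round). Origin: centre of its underside, on the worktop; recess floor 6 mm and rim top 11 mm above it; rim open for 44 mm in the middle of the two sides that look along its own y, for fingers. Axes parallel to the meter's when put away (or half a turn off).
- timer_cradle: fixed white cradle with a nearly square rubber-lined recess for the timer: outside 82 x 90 mm (own x, y), recess 74 x 82 mm (8 mm free all round). Origin: centre of its underside, on the worktop; recess floor 6 mm and rim top 11 mm above it; rim open for 44 mm in the middle of the two sides that look along its own x, for fingers. Axes parallel to the timer's when put away (or half a turn off).
- oximeter_cradle: fixed white cradle with a small oblong rubber-lined recess for the oximeter: outside 82 x 56 mm (own x, y), recess 74 x 48 mm (8 mm free all round). Origin: centre of its underside, on the worktop; recess floor 6 mm and rim top 11 mm above it; rim open for 44 mm in the middle of the two sides that look along its own y, for fingers. Axes parallel to the oximeter's when put away (or half a turn off).
- thermometer_cradle: fixed white cradle with a long narrow rubber-lined recess for the thermometer: outside 43 x 147 mm (own x, y), recess 35 x 139 mm (8 mm free all round). Origin: centre of its underside, on the worktop; recess floor 6 mm and rim top 11 mm above it; rim open for 44 mm in the middle of the two sides that look along its own x, for fingers. Axes parallel to the thermometer's when put away (or half a turn off).
- lancet_box: bystander: small red and white carton, 55 x 86 x 48 mm; origin at the centre of its underside; to be left alone. To its right, in the middle of the worktop, a bench centrifuge stands fixed (about x 0.47 to 0.72, y -0.20 to 0.04, body 0.10 high); its raised lid, at the far side, reaches up to about z = 0.24: carry things round its front or above it
- specimen_cup: bystander: clear specimen cup with a red screw lid, 62 mm across, 72 mm high; origin at the centre of its underside; to be left alone
Things that resemble listed ones, but are neither listed nor needed, are in the scene too. What is shaped like the part that bears meter_center but purple is not meant.

How it is judged:
At the end, for the whole second after the job is handed in: Each of the four devices lies at rest in its own cradle: centre within 11 mm of the cradle's centre along both cradle axes, height within 3.5 mm of lying on the recess floor, face up within 0.12 rad, its axes along the cradle's within 0.4 rad (either way round) (x of meter_center in the frame of meter_cradle between -0.011 and 0.011 m and y of meter_center in the frame of meter_cradle between -0.011 and 0.011 m and z of meter_center in the frame of meter_cradle between 0.0125 and 0.0195 m and angle between each of meter_center, timer_center, oximeter_center, thermometer_center's own z axis and vertical below 0.12 rad and angle between the x axis of meter_center and the x axis of meter_cradle, either way round below 0.4 rad and linear speed of each of meter, timer, oximeter, thermometer below 0.02 m/s and x of timer_center in the frame of timer_cradle between -0.011 and 0.011 m and y of timer_center in the frame of timer_cradle between -0.011 and 0.011 m and z of timer_center in the frame of timer_cradle between 0.011 and 0.018 m and angle between the x axis of timer_center and the x axis of timer_cradle, either way round below 0.4 rad and x of oximeter_center in the frame of oximeter_cradle between -0.011 and 0.011 m and y of oximeter_center in the frame of oximeter_cradle between -0.011 and 0.011 m and z of oximeter_center in the frame of oximeter_cradle between 0.018 and 0.025 m and angle between the x axis of oximeter_center and the x axis of oximeter_cradle, either way round below 0.4 rad and x of thermometer_center in the frame of thermometer_cradle between -0.011 and 0.011 m and y of thermometer_center in the frame of thermometer_cradle between -0.011 and 0.011 m and z of thermometer_center in the frame of thermometer_cradle between 0.008 and 0.015 m and angle between the x axis of thermometer_center and the x axis of thermometer_cradle, either way round below 0.4 rad); the robot touches nothing.
It fails at once if the carton is pushed more than 25 mm from its place or tipped over (distance of lancet_box from where it was at the start of the episode above 0.025 m or angle between lancet_box's own z axis and vertical above 0.5 rad).
It fails at once if the specimen cup is pushed more than 25 mm from its place or tipped over (distance of specimen_cup from where it was at the start of the episode above 0.025 m or angle between specimen_cup's own z axis and vertical above 0.5 rad).
It also fails if it takes over 125 s, if anything falls off the work surface, if the arm or the gripper's body presses on something with over 40 N, if the wrist force passes 120 N, or if a joint passes its speed limit or range.

## Working session

There is one attempt and no reset: what is moved stays moved. The work goes in short steps, Python scripts to look and compute and a shell command to move; the robot and the scene stay as the last step left them, time stands still between calls to the robot, and variables do not carry over. Pictures are saved under pics/ and viewed, about 12 in all and at most 16, crops included, and the job is handed in when it is done.

```bash
mkdir -p pics; ls; python3 - <<'E'
from workcell import sense, optics, order, bot
import cv2
s=sense();print(s,bot.tip_reach)
for n in("scene","top"):
    cv2.imwrite(f"pics/{n}0.png",optics.capture(n)[:,:,::-1]);print(optics.camera_params(n))
E
```

```text
pics
{'t': 0.0, 'joints': array([ 1.10449946e+00,  5.28454477e-01,  1.43390642e+00, -4.87964845e-05,
        1.18140310e+00, -1.78497121e-01]), 'joint_vel': array([-7.18621561e-04, -3.11625059e-03,  7.42329748e-04, -5.31522570e-04,
       -7.65987809e-05, -1.81386819e-03]), 'joint_torque': array([ 1.23211117e-03, -4.40024006e+01, -1.76597768e+01,  6.34317705e-02,
        5.80729195e-02, -1.51635040e-04]), 'tcp_pos': array([0.17705486, 0.59864312, 0.2295775 ]), 'tcp_rot': array([-0.69906566,  0.70053203, -0.10162331,  0.10116711]), 'force': array([ 0.2858544 , -0.6767069 ,  0.01453239]), 'torque': array([0.05150958, 0.00532724, 0.00709167]), 'gripper_width': 0.0872853714436449} 0.008
{'K': array([[622.78553913,   0.        , 316.33424023],
       [  0.        , 622.78553913, 240.46805515],
       [  0.        ,   0.        ,   1.        ]]), 'R': array([[ 0.63715022, -0.77065541, -0.01139444],
       [-0.48270884, -0.38747386, -0.78540193],
       [ 0.60085919,  0.50591921, -0.61888123]]), 't': array([-0.32771301,  0.28893632,  1.06702075])}
{'K': array([[518.3961449 ,   0.        , 321.38888355],
       [  0.        , 518.3961449 , 247.88120334],
       [  0.        ,   0.        ,   1.        ]]), 'R': array([[-0.01902529, -0.99955682, -0.02289554],
       [-0.98905439,  0.0221668 , -0.14587684],
       [ 0.14631971,  0.01986958, -0.98903779]]), 't': array([0.02772746, 0.5277115 , 0.95167068])}
```

View pics/top0.png

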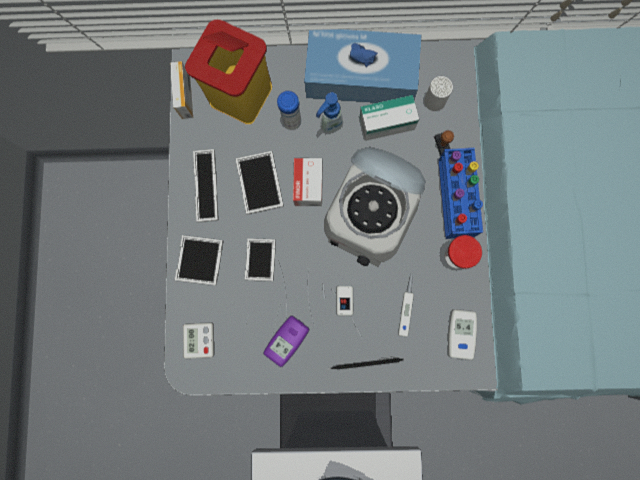

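View pics/scene0.png

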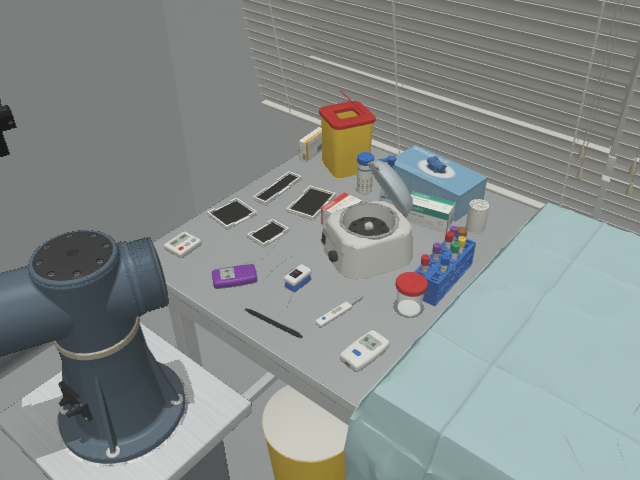

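```bash
python3 - <<'E'
import cv2
im=cv2.imread("pics/top0.png")
cv2.imwrite("pics/a.png",cv2.resize(im[140:290,165:315],None,fx=4,fy=4,interpolation=cv2.INTER_CUBIC))
a=cv2.resize(im[280:365,175:235],None,fx=5,fy=5,interpolation=cv2.INTER_CUBIC)
b=cv2.resize(im[280:365,330:430],None,fx=5,fy=5,interpolation=cv2.INTER_CUBIC)
cv2.imwrite("pics/b.png",cv2.resize(im[265:370,325:485],None,fx=5,fy=5,interpolation=cv2.INTER_CUBIC))
cv2.imwrite("pics/c.png",cv2.resize(im[310:370,175:225],None,fx=6,fy=6,interpolation=cv2.INTER_CUBIC))
E
```

```text
(no output)
```

View pics/a.png

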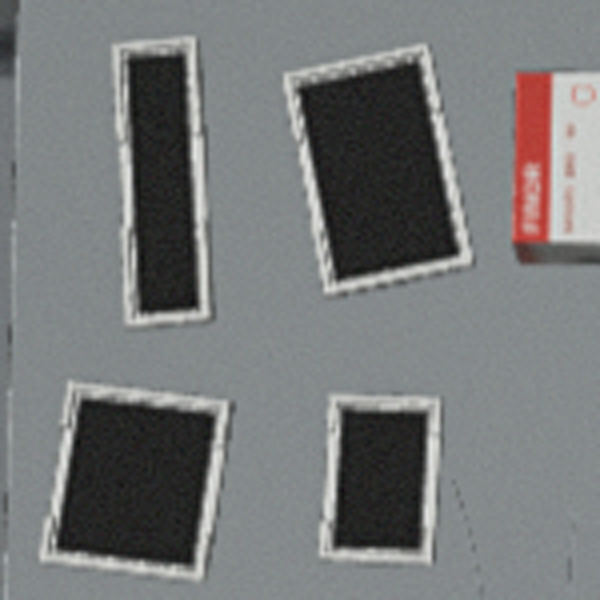

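View pics/b.png

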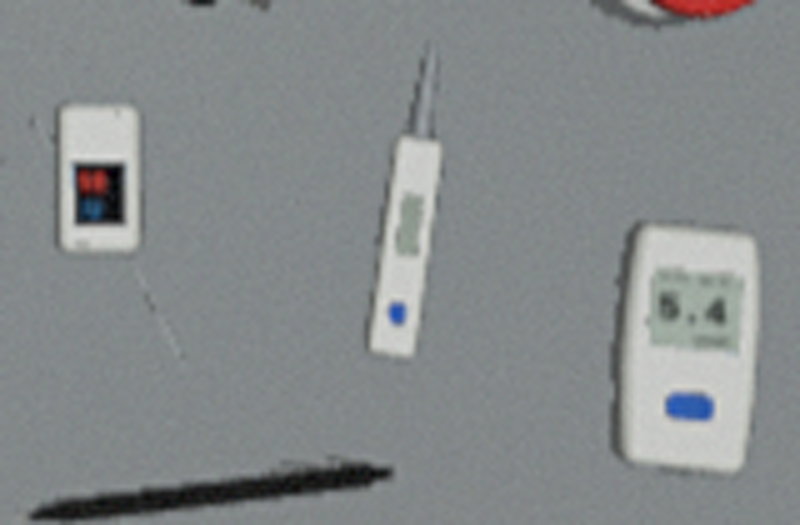

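View pics/c.png

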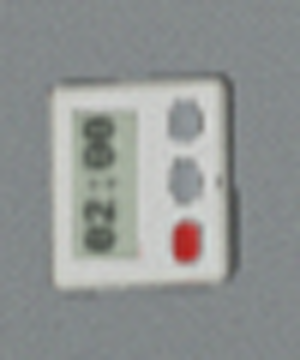

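```bash
cat > m.py <<'E'
import numpy as np
from workcell import optics
def w(cam,px,z,P=None):
    P=P or optics.camera_params(cam)
    px=np.atleast_2d(np.float64(px)); d=np.linalg.solve(P["K"],np.c_[px,np.ones(len(px))].T)
    d=P["R"].T@d; c=-P["R"].T@P["t"]
    return (c[:,None]+d*(z-c[2])/d[2]).T[:,:2]
def rect(q,name):  # TL,TR,BR,BL in image
    c=q.mean(0); u=(q[0]+q[1]-q[2]-q[3])/2; v=(q[0]+q[3]-q[1]-q[2])/2
    print(name,"c",c.round(4),"up",np.linalg.norm(u).round(4),"ang",np.arctan2(u[1],u[0]).round(3),"left",np.linalg.norm(v).round(4),"ang",(np.arctan2(v[1],v[0])-np.pi/2).round(3),"r",np.hypot(*c).round(3))
E
python3 - <<'E'
from m import *
def f(n,o,s,z,q): rect(w("top",(np.array(q)+.5)/s-.5+np.array(o),z),n)
A=(165,140)
f("Ctherm",A,4,.011,[(113,45),(195,38),(212,318),(126,325)])
f("Cmeter",A,4,.011,[(284,74),(428,44),(473,262),(328,293)])
f("Ctimer",A,4,.011,[(70,382),(231,402),(201,578),(41,559)])
f("Coxi",A,4,.011,[(330,395),(441,398),(433,563),(319,556)])
B=(325,265)
f("oxi",B,5,.03,[(58,103),(139,105),(139,252),(57,251)])
f("therm body",B,5,.01,[(397,136),(441,140),(414,357),(369,351)])
print(w("top",np.array([[431,45]])/5+np.array(B),.006))
f("meter",B,5,.016,[(636,222),(760,232),(745,474),(617,463)])
f("timer",(175,310),6,.014,[(51,85),(230,82),(235,280),(50,288)])
E
```

```text
Ctherm c [0.6662 0.2492] up 0.1456 ang 0.066 left 0.0425 ang 0.06 r 0.711
Cmeter c [0.67   0.1399] up 0.1158 ang 0.193 left 0.0741 ang 0.189 r 0.684
Ctimer c [0.5145 0.2598] up 0.0883 ang -0.15 left 0.0805 ang -0.142 r 0.576
Coxi c [0.5129 0.1388] up 0.0807 ang -0.06 left 0.0555 ang -0.066 r 0.531
oxi c [ 0.4284 -0.0245] up 0.0558 ang -0.029 left 0.0309 ang -0.038 r 0.429
therm body c [ 0.4009 -0.1424] up 0.0834 ang -0.169 left 0.0171 ang -0.131 r 0.425
[[ 0.47757042 -0.15697823]]
meter c [ 0.3604 -0.2474] up 0.091 ang -0.129 left 0.0475 ang -0.101 r 0.437
timer c [0.3582 0.2573] up 0.0633 ang 0.026 left 0.0585 ang 0.011 r 0.441
```

```bash
cat >> m.py <<'E'
from workcell import sense
from scipy.spatial.transform import Rotation as Ro
def pose():
    s=sense(); q=s["tcp_rot"]; M=Ro.from_quat(np.r_[q[1:],q[0]]).as_matrix()
    yaw=np.arctan2(M[1,2],M[0,2]); d=(yaw-np.pi/2+np.pi/2)%np.pi-np.pi/2
    print("t",s["t"].round(2),"tcp",s["tcp_pos"].round(4),"jaw yaw from world y",d.round(3),"down",M[:,1].round(3),"j",s["joints"].round(2),"w",s["gripper_width"].round(4),"F",s["force"].round(1))
    return s["tcp_pos"],d
def go(x,y,z,a):
    p,d=pose(); print("slide",(np.array([x,y,z])-p).round(4),"twist",round((a-d+np.pi/2)%np.pi-np.pi/2,3))
E
python3 -c "
from m import *
go(.36,.257,.15,.02)
print(w('top',[[362,262],[464,252],[344,246],[293,160],[293,205],[322,160]],.05))"
```

```text
Traceback (most recent call last):
  File "m.py", line 19, in go
    p,d=pose(); print("slide",(np.array([x,y,z])-p).round(4),"twist",round((a-d+np.pi/2)%np.pi-np.pi/2,3))
        ~~~~^^
  File "m.py", line 16, in pose
    print("t",s["t"].round(2),"tcp",s["tcp_pos"].round(4),"jaw yaw from world y",d.round(3),"down",M[:,1].round(3),"j",s["joints"].round(2),"w",s["gripper_width"].round(4),"F",s["force"].round(1))
              ^^^^^^^^^^^^
AttributeError: 'float' object has no attribute 'round'
```

```bash
sed -i 's/s\["t"\].round(2)/round(s["t"],2)/; s/s\["gripper_width"\].round(4)/round(s["gripper_width"],4)/' m.py
python3 -c "
from m import *
go(.36,.257,.15,.02)
print(w('top',[[362,262],[464,252],[344,246],[293,160],[293,205],[322,160]],.05))"
```

```text
t 0.1 tcp [0.1771 0.5987 0.2297] jaw yaw from world y -0.288 down [-0.001 -0.002 -1.   ] j [ 1.1   0.53  1.43 -0.    1.18 -0.18] w 0.0871 F [ 0.8  0.4 -0. ]
slide [ 0.1829 -0.3417 -0.0797] twist 0.308
[[ 0.49803124 -0.0592151 ]
 [ 0.51274671 -0.25075333]
 [ 0.52918218 -0.02620383]
 [ 0.70014316  0.06838528]
 [ 0.61077787  0.06937092]
 [ 0.69865293  0.0121116 ]]
```

```bash
python3 -m jog '{"fingers":[-1,-1,-1,-1,-1,-1,-1,-1,-1],"slide":[[0.03,-0.055,0],[0.06,-0.11,0],[0.09,-0.165,-0.02],[0.12,-0.22,-0.04],[0.15,-0.28,-0.06],[0.18,-0.33,-0.08],[0.183,-0.342,-0.08],[0.183,-0.342,-0.08],[0.183,-0.342,-0.08]],"twist":[0.05,0.1,0.15,0.2,0.25,0.3,0.308,0.308,0.308]}'
python3 - <<'E'
from m import *
import cv2
pose(); cv2.imwrite("pics/w1.png",optics.capture("wrist")[:,:,::-1]); print(optics.camera_params("wrist"))
E
```

```text
t: 1.23
tcp_pos: [0.36, 0.2572, 0.1498]
tcp_rot: [-0.707, 0.708, 0.007, -0.007]
force: [0.1, -0.0, -0.2]
gripper_width: 0.0871
t 1.23 tcp [0.36   0.2572 0.1498] jaw yaw from world y 0.02 down [-0.    -0.002 -1.   ] j [ 0.37  0.42  1.96 -0.    0.76 -1.22] w 0.0871 F [ 0.1 -0.  -0.2]
{'K': array([[402.8792738 ,   0.        , 327.67730838],
       [  0.        , 402.8792738 , 231.56958337],
       [  0.        ,   0.        ,   1.        ]]), 'R': array([[-0.02126098,  0.99977177, -0.00209244],
       [ 0.95284676,  0.02089667,  0.30273154],
       [ 0.30270618,  0.0044426 , -0.95307357]]), 't': array([-0.24891879, -0.35935487,  0.20546445])}
```

View pics/w1.png

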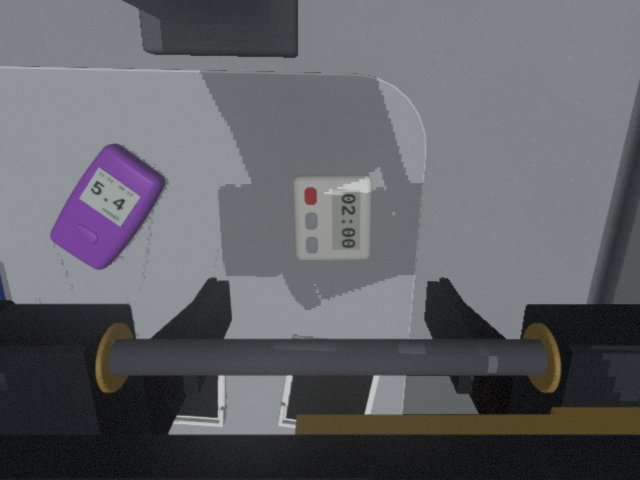

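```bash
python3 -c "
from m import *
q=w('wrist',[[294,178],[370,178],[370,259],[296,260]],.016);print(q,q.mean(0))
go(*q.mean(0),.012,.01)"
```

```text
[[0.32649415 0.2316988 ]
 [0.32531071 0.28639464]
 [0.38777252 0.2897112 ]
 [0.38984925 0.23297774]] [0.35735666 0.26019559]
t 1.27 tcp [0.3598 0.2575 0.1499] jaw yaw from world y 0.021 down [ 0.    -0.002 -1.   ] j [ 0.37  0.42  1.96 -0.    0.76 -1.22] w 0.087 F [ 0.5 -0.1  0.1]
slide [-0.0025  0.0027 -0.1379] twist -0.011
```

```bash
python3 -m jog '{"fingers":[-1,-1,-1,-1,1,1,1,1,1,1,1,1],"slide":[[-0.001,0.001,-0.05],[-0.001,0.002,-0.1],[-0.001,0.002,-0.136],[-0.001,0.002,-0.137],[-0.001,0.002,-0.137],[-0.001,0.002,-0.137],[-0.001,0.002,-0.137],[-0.001,0.002,-0.137],[-0.001,0.002,-0.137],[-0.001,0.002,-0.12],[-0.001,0.002,-0.07],[-0.001,0.002,-0.07]],"twist":[0,0,0,0,0,0,0,0,0,0,0,0]}'
python3 -c "
from m import *
go(.5145,.2598,.08,-.146)"
```

```text
t: 2.78
tcp_pos: [0.3607, 0.2603, 0.0825]
tcp_rot: [0.707, -0.707, -0.01, 0.005]
force: [0.0, -0.4, -0.8]
gripper_width: 0.0577
t 2.77 tcp [0.3607 0.2603 0.0825] jaw yaw from world y 0.021 down [ 0.006  0.001 -1.   ] j [ 0.37  0.56  2.01 -0.    0.56 -1.22] w 0.0577 F [ 0.  -0.4 -0.8]
slide [ 0.1538 -0.0005 -0.0025] twist -0.167
```

```bash
python3 -m jog '{"fingers":[1,1,1,1,1,1,1,1,1,1],"slide":[[0.05,0,0],[0.1,0,0],[0.15,0,0],[0.156,0,0],[0.156,0,-0.02],[0.156,0,-0.04],[0.156,0,-0.052],[0.156,0,-0.058],[0.156,0,-0.062],[0.156,0,-0.062]],"twist":[-0.06,-0.12,-0.167,-0.167,-0.167,-0.167,-0.167,-0.167,-0.167,-0.167]}'
python3 -c "
from m import *
go(.5165,.2598,.019,-.146)"
```

```text
t: 4.03
tcp_pos: [0.5167, 0.2603, 0.0207]
tcp_rot: [0.705, -0.705, 0.049, -0.054]
force: [-1.9, -0.8, -0.8]
gripper_width: 0.0577
t 4.03 tcp [0.5167 0.2603 0.0207] jaw yaw from world y -0.146 down [ 0.007  0.    -1.   ] j [ 0.27  0.77  1.69 -0.    0.67 -1.15] w 0.0577 F [-1.9 -0.8 -0.8]
slide [-0.0002 -0.0005 -0.0017] twist -0.0
```

```bash
python3 -m jog '{"fingers":[1,-1,-1,-1,-1,-1,-1],"slide":[[0,0,-0.001],[0,0,-0.001],[0,0,-0.001],[0,0,-0.001],[0,0,0.03],[0,0,0.09],[0,0,0.14]],"twist":[0,0,0,0,0,0,0]}'
python3 -m jog '{"fingers":[-1,-1,-1,-1,-1,-1,-1,-1,-1,-1,-1],"slide":[[-0.04,-0.05,0],[-0.08,-0.1,0],[-0.12,-0.14,0],[-0.12,-0.2,0],[-0.12,-0.26,0],[-0.12,-0.32,0],[-0.13,-0.38,0],[-0.14,-0.44,0],[-0.15,-0.49,-0.01],[-0.156,-0.507,-0.01],[-0.156,-0.507,-0.01]],"twist":[0,0,0,0,0,0,0,0,0,0.03,0.03]}'
python3 - <<'E'
from m import *
import cv2
go(.3604,-.2474,.15,-.115); cv2.imwrite("pics/w2.png",optics.capture("wrist")[:,:,::-1])
cv2.imwrite("pics/top1.png",cv2.resize(optics.capture("top")[220:370,165:345,::-1],None,fx=4,fy=4))
E
```

```text
t: 4.9
tcp_pos: [0.5169, 0.2603, 0.1624]
tcp_rot: [0.705, -0.705, 0.049, -0.054]
force: [0.4, 0.1, -0.5]
gripper_width: 0.0867
t: 6.28
tcp_pos: [0.3606, -0.248, 0.1524]
tcp_rot: [0.706, -0.706, 0.039, -0.045]
force: [-0.2, -0.3, 0.5]
gripper_width: 0.0874
t 6.28 tcp [ 0.3606 -0.248   0.1524] jaw yaw from world y -0.119 down [ 0.008 -0.    -1.   ] j [-0.86  0.41  1.97  0.01  0.75 -2.32] w 0.0874 F [-0.2 -0.3  0.5]
slide [-0.0002  0.0006 -0.0024] twist 0.004
```

View pics/w2.png

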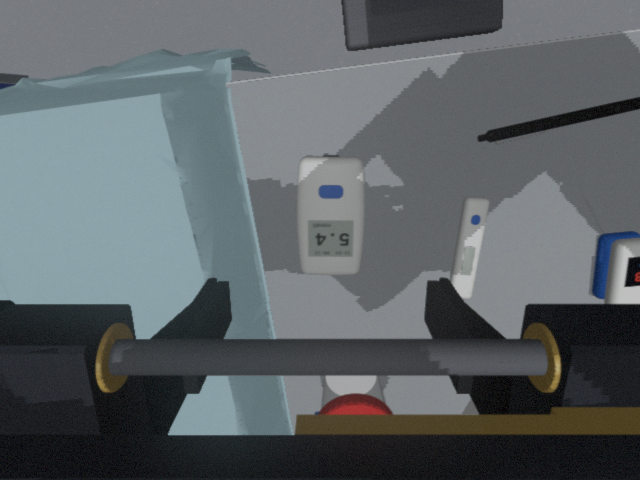

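View pics/top1.png

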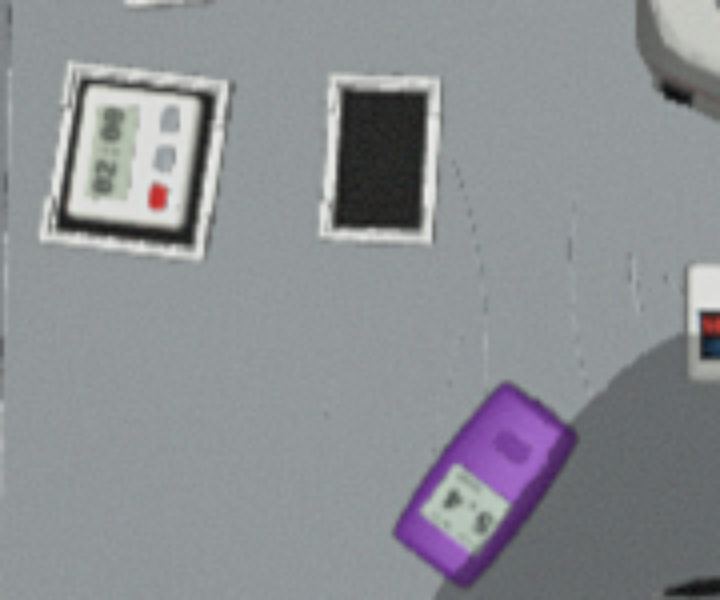

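```bash
python3 -c "
from m import *
for z in (0,.03,.06): print(z,w('wrist',[[252,215],[238,150]],z),w('top',[[497,330],[497,360]],z))
q=w('wrist',[[300,158],[363,158],[359,273],[302,273]],.016);print(q,q.mean(0))
t=w('wrist',[[464,198],[489,199]],.01);print(t)
go(*q.mean(0),.012,-.115)"
```

```text
0 [[ 0.35342276 -0.30555917]
 [ 0.30234813 -0.30719076]] [[ 0.36643125 -0.31779524]
 [ 0.30985988 -0.31393912]]
0.03 [[ 0.34575179 -0.29882182]
 [ 0.29968311 -0.30029349]] [[ 0.36692544 -0.30852296]
 [ 0.31201981 -0.30478038]]
0.06 [[ 0.33808081 -0.29208448]
 [ 0.2970181  -0.29339623]] [[ 0.36741963 -0.29925067]
 [ 0.31417973 -0.29562164]]
[[ 0.31163633 -0.2605621 ]
 [ 0.31687589 -0.2158416 ]
 [ 0.40560797 -0.22693472]
 [ 0.40039198 -0.271277  ]] [ 0.35862804 -0.24365386]
[[ 0.35636681 -0.14255143]
 [ 0.35933818 -0.12384348]]
t 6.38 tcp [ 0.3606 -0.2458  0.1524] jaw yaw from world y -0.117 down [ 0.007  0.001 -1.   ] j [-0.86  0.41  1.97  0.01  0.75 -2.32] w 0.0871 F [-0.3  0.9  0.4]
slide [-0.0019  0.0022 -0.1404] twist 0.002
```

```bash
python3 - <<'E'
from m import *
import cv2
im=optics.capture("scene")[:,:,::-1].copy()
P=optics.camera_params("scene")
for x in (.3,.36,.42,.48):
  for y,z,c in ((-.31,0,(0,0,255)),(-.31,.05,(0,255,0)),(-.31,.1,(255,0,0)),(-.345,.1,(255,0,255)),(-.345,.05,(0,255,255))):
    p=P["K"]@(P["R"]@np.array([x,y,z])+P["t"]);p=p[:2]/p[2]
    cv2.circle(im,tuple(int(v*8) for v in p),12,c,-1,shift=3)
cv2.imwrite("pics/s1.png",cv2.resize(im[230:480,300:560],None,fx=2.4,fy=2.4))
E
```

```text
(no output)
```

View pics/s1.png

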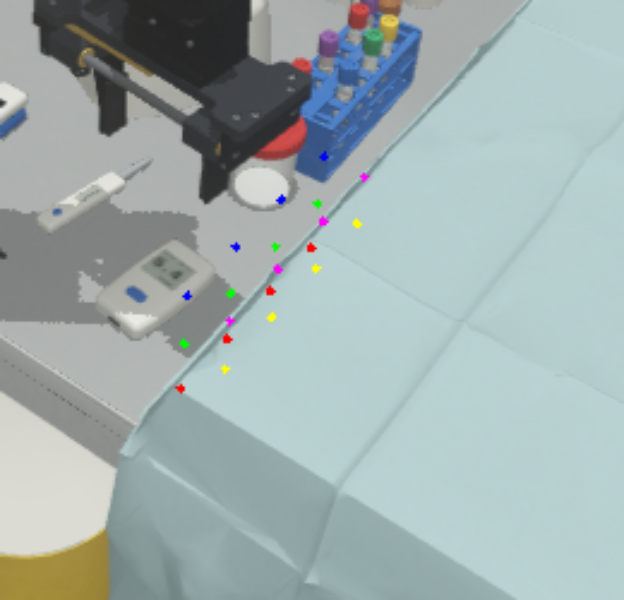

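```bash
python3 -c "
from m import *
for z in (-.1,-.05,0,.03,.06,.1): print(z,'ridge scene',w('scene',[[491.7,363.3],[441.7,434]],z).round(3).tolist(),'top',w('top',[[525,300],[525,360]],z).round(3).tolist(),'edge scene',w('scene',[[300+305/2.4,230+235/2.4],[300+175/2.4,230+390/2.4]],z).round(3).tolist(),'top',w('top',[[495,330]],z).round(3).tolist())"
```

```text
-0.1 ridge scene [[0.574, -0.411], [0.365, -0.419]] top [[0.427, -0.412], [0.302, -0.403]] edge scene [[0.577, -0.257], [0.363, -0.267]] top [[0.365, -0.345]]
-0.05 ridge scene [[0.53, -0.425], [0.332, -0.432]] top [[0.425, -0.394], [0.305, -0.385]] edge scene [[0.532, -0.279], [0.329, -0.288]] top [[0.366, -0.329]]
0 ridge scene [[0.486, -0.439], [0.299, -0.445]] top [[0.423, -0.376], [0.309, -0.367]] edge scene [[0.488, -0.3], [0.296, -0.309]] top [[0.367, -0.314]]
0.03 ridge scene [[0.46, -0.447], [0.278, -0.453]] top [[0.422, -0.365], [0.311, -0.356]] edge scene [[0.462, -0.313], [0.276, -0.321]] top [[0.367, -0.305]]
0.06 ridge scene [[0.433, -0.455], [0.258, -0.461]] top [[0.421, -0.354], [0.313, -0.346]] edge scene [[0.435, -0.326], [0.256, -0.334]] top [[0.367, -0.296]]
0.1 ridge scene [[0.398, -0.466], [0.232, -0.472]] top [[0.419, -0.339], [0.316, -0.331]] edge scene [[0.4, -0.343], [0.229, -0.351]] top [[0.368, -0.283]]
```

```bash
python3 -m jog '{"fingers":[-1,-1,-1,-1,-1,-1],"slide":[[0,0.012,0],[0,0.012,0],[0,0.012,-0.05],[0,0.012,-0.1],[0,0.012,-0.13],[0,0.012,-0.135]],"twist":[0.1,0.1,0.1,0.1,0.1,0.1]}'
python3 -m jog '{"fingers":[-0.5,0,0.5,1,1,1,1,1,1,1,1,1],"slide":[[0,0,0],[0,0,0],[0,0,0],[0,0,0],[0,0,0],[0,0,0],[0,0,0],[0,0,0],[0,0,0],[0,0,0.02],[0,0,0.07],[0,0,0.12]],"twist":[0,0,0,0,0,0,0,0,0,0,0,0]}'
python3 - <<'E'
from m import *
import cv2
go(.67,.1399,.14,.191); cv2.imwrite("pics/w3.png",optics.capture("wrist")[:,:,::-1])
E
```

```text
t: 7.18
tcp_pos: [0.3603, -0.2325, 0.016]
tcp_rot: [0.709, -0.706, 0.004, -0.007]
force: [-0.6, -0.4, -0.0]
gripper_width: 0.0868
t: 8.68
tcp_pos: [0.3595, -0.2316, 0.1366]
tcp_rot: [0.71, -0.705, 0.005, -0.006]
force: [0.9, -1.1, -1.1]
gripper_width: 0.0493
t 8.68 tcp [ 0.3595 -0.2316  0.1366] jaw yaw from world y -0.016 down [ 0.002  0.007 -1.   ] j [-0.84  0.44  2.01  0.01  0.7  -2.4 ] w 0.0493 F [ 0.9 -1.1 -1.1]
slide [0.3105 0.3715 0.0034] twist 0.207
```

View pics/w3.png

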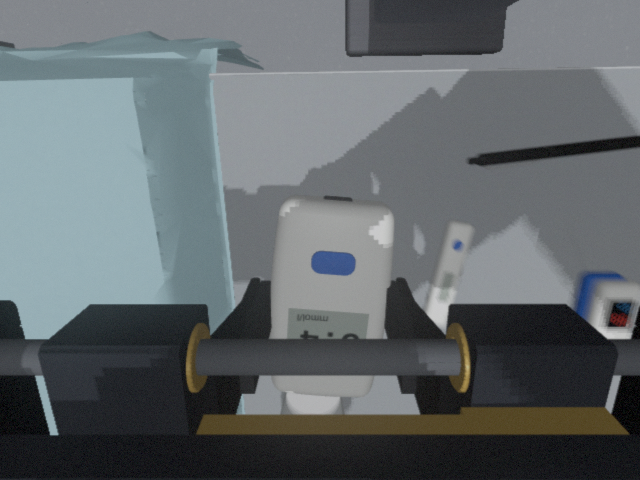

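```bash
python3 -c "
from m import *
p,d=pose()
q=w('wrist',[[280,198],[393,208],[373,397],[268,382]],p[2]+.002);rect(q,'m');print(q.mean(0)-p[:2])"
python3 -m jog '{"fingers":[1,1,1,1,1,1,1,1,1,1,1,1],"slide":[[0.02,0.05,0],[0.04,0.1,0],[0.04,0.15,0],[0.04,0.2,0],[0.04,0.26,0],[0.05,0.31,0],[0.07,0.36,0],[0.12,0.371,0],[0.17,0.371,0],[0.22,0.371,0],[0.27,0.371,0],[0.31,0.371,0]],"twist":[0,0,0,0,0,0.05,0.1,0.15,0.2,0.25,0.3,0.3]}'
python3 -c "
from m import *
go(.67,.1399,.14,.286)"
```

```text
t 8.72 tcp [ 0.3618 -0.2337  0.1417] jaw yaw from world y -0.015 down [ 0.01  -0.001 -1.   ] j [-0.84  0.43  2.    0.01  0.71 -2.4 ] w 0.0496 F [ 0.9 -0.4  3. ]
m c [ 0.3571 -0.2341] up 0.0874 ang 3.051 left 0.0461 ang -3.289 r 0.427
[-0.00475629 -0.00035004]
t: 10.22
tcp_pos: [0.6728, 0.1372, 0.1405]
tcp_rot: [0.7, -0.7, -0.103, 0.098]
force: [-0.4, -0.1, -0.5]
gripper_width: 0.0495
t 10.22 tcp [0.6728 0.1372 0.1405] jaw yaw from world y 0.285 down [ 0.008  0.002 -1.   ] j [ 0.04  0.71  1.35  0.    1.08 -1.82] w 0.0495 F [-0.4 -0.1 -0.5]
slide [-0.0028  0.0027 -0.0005] twist 0.001
```

```bash
python3 -m jog '{"fingers":[1,1,1,1,1,1,1],"slide":[[0,0.003,-0.04],[0,0.003,-0.08],[0,0.003,-0.1],[0,0.003,-0.11],[0,0.003,-0.115],[0,0.003,-0.118],[0,0.003,-0.118]],"twist":[0,0,0,0,0,0,0]}'
python3 -c "
from m import *
go(.672,.1399,.0225,.286)"
```

```text
t: 11.1
tcp_pos: [0.6734, 0.1403, 0.0235]
tcp_rot: [0.7, -0.7, -0.104, 0.097]
force: [-0.0, -0.8, -1.2]
gripper_width: 0.0496
t 11.1 tcp [0.6734 0.1403 0.0235] jaw yaw from world y 0.285 down [ 0.009  0.002 -1.   ] j [ 0.04  0.86  1.4   0.    0.87 -1.81] w 0.0496 F [-0.  -0.8 -1.2]
slide [-0.0014 -0.0004 -0.001 ] twist 0.001
```

```bash
python3 -m jog '{"fingers":[1,-0.4,-0.7,-1,-1,-1,-1,-1],"slide":[[0,0,-0.001],[0,0,-0.001],[0,0,-0.001],[0,0,-0.001],[0,0,-0.001],[0,0,0.04],[0,0,0.09],[0,0,0.127]],"twist":[0,0,0,0,0,0,0,0]}'
python3 -m jog '{"fingers":[-1,-1,-1,-1,-1,-1,-1,-1,-1,-1],"slide":[[-0.05,0,0],[-0.1,0,0],[-0.15,0,0],[-0.2,0,0],[-0.25,-0.02,0],[-0.252,-0.07,0],[-0.252,-0.12,0],[-0.252,-0.165,0],[-0.252,-0.165,0],[-0.252,-0.165,0]],"twist":[0,-0.05,-0.1,-0.15,-0.2,-0.25,-0.318,-0.318,-0.318,-0.318]}'
python3 - <<'E'
from m import *
import cv2
go(.421,-.0245,.15,-.033); a=optics.capture("wrist")[:,:,::-1][120:330,230:430]
b=optics.capture("top")[140:290,165:315,::-1]
a=cv2.resize(a,(400,420));b=cv2.resize(b,(400,400),interpolation=cv2.INTER_CUBIC)
cv2.imwrite("pics/w4.png",np.hstack([a,np.vstack([b,0*b[:20]])]))
E
```

```text
t: 12.1
tcp_pos: [0.674, 0.1403, 0.1526]
tcp_rot: [0.7, -0.7, -0.104, 0.096]
force: [0.6, -0.4, -0.4]
gripper_width: 0.0875
t: 13.35
tcp_pos: [0.4217, -0.0243, 0.1527]
tcp_rot: [-0.707, 0.707, -0.008, 0.016]
force: [-0.1, 1.0, 0.5]
gripper_width: 0.0871
t 13.35 tcp [ 0.4217 -0.0243  0.1527] jaw yaw from world y -0.034 down [ 0.011 -0.001 -1.   ] j [-0.33  0.39  2.01  0.    0.72 -1.86] w 0.0871 F [-0.1  1.   0.5]
slide [-0.0007 -0.0002 -0.0027] twist 0.001
```

View pics/w4.png

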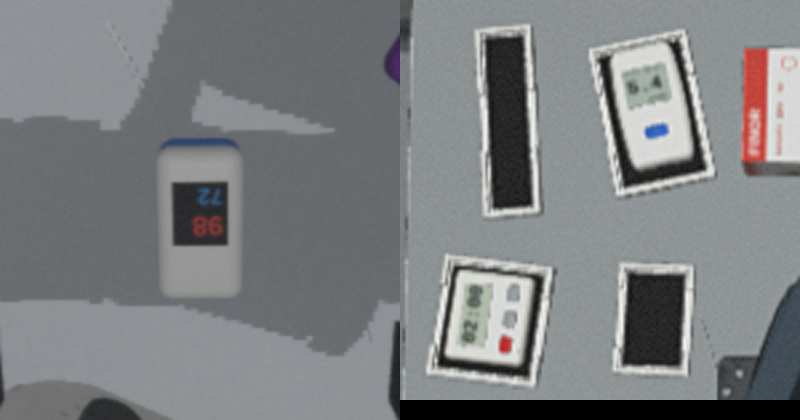

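```bash
python3 -c "
from m import *
print('meter',w('top',[[259.2,179.06]],.024))
R=Ro.from_euler('z',.191).as_matrix()[:2,:2]
print((w('top',[[259.2,179.06]],.024)-[.67,.1399])@R)
q=w('wrist',[[309,193],[351,193],[351,268.5],[309,268.5]],.028);rect(q,'oxi')
go(.421,-.0245,.02,-.033)"
```

```text
meter [[0.67120658 0.1378983 ]]
[[ 0.00080463 -0.00219435]]
oxi c [ 0.427  -0.0229] up 0.0577 ang 3.112 left 0.0305 ang -3.173 r 0.428
t 13.45 tcp [ 0.4217 -0.0235  0.1526] jaw yaw from world y -0.032 down [ 0.011 -0.001 -1.   ] j [-0.32  0.39  2.01  0.    0.72 -1.86] w 0.087 F [-0.  -0.  -0.2]
slide [-0.0007 -0.001  -0.1326] twist -0.001
```

```bash
python3 -m jog '{"fingers":[-1,-1,-1,-1,1,1,1,1,1,1,1,1],"slide":[[0,0,-0.05],[0,0,-0.1],[0,0,-0.13],[0,0,-0.133],[0,0,-0.133],[0,0,-0.133],[0,0,-0.133],[0,0,-0.133],[0,0,-0.133],[0,0,-0.133],[0,0,-0.11],[0,0,-0.07]],"twist":[0,0,0,0,0,0,0,0,0,0,0,0]}'
python3 -c "
from m import *
go(.507,.1392,.08,-.063)"
```

```text
t: 14.95
tcp_pos: [0.4206, -0.0233, 0.0823]
tcp_rot: [0.707, -0.707, 0.009, -0.014]
force: [0.6, -0.9, -0.2]
gripper_width: 0.0305
t 14.95 tcp [ 0.4206 -0.0233  0.0823] jaw yaw from world y -0.032 down [ 0.007 -0.    -1.   ] j [-0.32  0.55  2.07  0.    0.52 -1.87] w 0.0305 F [ 0.6 -0.9 -0.2]
slide [ 0.0864  0.1625 -0.0023] twist -0.031
```

```bash
python3 -m jog '{"fingers":[1,1,1,1,1,1,1,1,1,1,1],"slide":[[0,0.05,0.01],[0,0.1,0.01],[0.02,0.15,0.01],[0.06,0.162,0],[0.086,0.162,0],[0.086,0.162,-0.01],[0.086,0.162,-0.03],[0.086,0.162,-0.045],[0.086,0.162,-0.051],[0.086,0.162,-0.055],[0.086,0.162,-0.055]],"twist":[0,0,0,-0.015,-0.031,-0.031,-0.031,-0.031,-0.031,-0.031,-0.031]}'
python3 -c "
from m import *
go(.507,.1392,.0265,-.063)"
```

```text
t: 16.32
tcp_pos: [0.5044, 0.1384, 0.0299]
tcp_rot: [-0.707, 0.707, -0.021, 0.023]
force: [-6.0, -1.5, 24.6]
gripper_width: 0.0308
t 16.32 tcp [0.5044 0.1384 0.0299] jaw yaw from world y -0.062 down [ 0.004 -0.001 -1.   ] j [ 0.05  0.72  1.83 -0.    0.58 -1.45] w 0.0308 F [-6.  -1.5 24.6]
slide [ 0.0026  0.0008 -0.0034] twist -0.001
```

```bash
python3 -m jog '{"fingers":[1,1,1],"slide":[[0,0,0.01],[0,0,0.015],[0,0,0.015]],"twist":[0,0,0]}'
python3 - <<'E'
from m import *
import cv2
pose(); a=optics.capture("wrist")[:,:,::-1][150:390,180:480]
b=optics.capture("scene")[170:290,200:340,::-1]
a=cv2.resize(a,(500,400));b=cv2.resize(b,(300,257),interpolation=cv2.INTER_CUBIC)
cv2.imwrite("pics/w5.png",np.hstack([a,np.vstack([b,np.zeros((143,300,3),np.uint8)])]))
E
```

```text
t: 16.7
tcp_pos: [0.5048, 0.1384, 0.0452]
tcp_rot: [-0.707, 0.707, -0.02, 0.024]
force: [0.2, 0.5, -0.1]
gripper_width: 0.0306
t 16.7 tcp [0.5048 0.1384 0.0452] jaw yaw from world y -0.062 down [ 0.005 -0.001 -1.   ] j [ 0.05  0.69  1.83 -0.    0.62 -1.45] w 0.0306 F [ 0.2  0.5 -0.1]
```

View pics/w5.png

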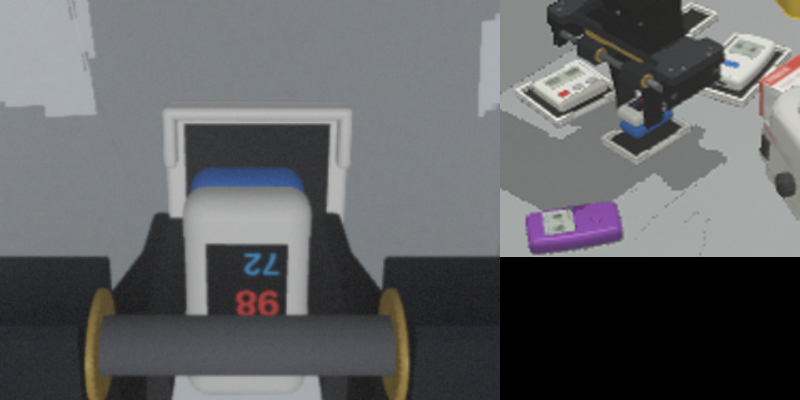

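```bash
python3 -c "
from m import *
for z in (.02,.025,.03): print(z,w('wrist',[[328,250.8]],z))
print('white near top', w('wrist',[[328,150+190*.6],[328,150+390*.6]],.056), w('wrist',[[328,150+190*.6],[328,150+390*.6]],.05))
q=w('wrist',[[180+163*.6,150+108*.6],[180+352*.6,150+108*.6]],.011);print('cradle near outer',q,q.mean(0))
C=np.array([.5129,.1388]);print('expected',C-.041*np.array([np.cos(.063),-np.sin(.063)]))
print('blue sides z.025',w('wrist',[[180+190*.6,150+190*.6],[180+305*.6,150+190*.6]],.04))
"
```

```text
0.02 [[0.48588427 0.138964  ]]
0.025 [[0.48401072 0.13908215]]
0.03 [[0.48213718 0.13920031]]
white near top [[0.47775807 0.13948195]
 [0.5324255  0.13609038]] [[0.48023211 0.13932616]
 [0.53720082 0.13579182]]
cradle near outer [[0.46925945 0.11571835]
 [0.47264374 0.17033139]] [0.47095159 0.14302487]
expected [0.47198134 0.14138129]
blue sides z.025 [[0.48346521 0.12466347]
 [0.48527176 0.15389004]]
```

```bash
python3 -m jog '{"fingers":[1,1,1,1],"slide":[[0,0,-0.008],[0,0,-0.012],[0,0,-0.014],[0,0,-0.0145]],"twist":[0,0,0,0]}'
python3 -m jog '{"fingers":[0,-0.4,-0.4,-0.4,-0.4,-0.4,-0.4],"slide":[[0,0,0],[0,0,0],[0,0,0],[0,0,0],[0,0,0.03],[0,0,0.08],[0,0,0.12]],"twist":[0,0,0,0,0,0,0]}'
python3 -m jog '{"fingers":[-1,-1,-1,-1,-1,-1,-1,-1],"slide":[[-0.05,0,0],[-0.09,-0.03,0],[-0.09,-0.09,0],[-0.09,-0.15,0],[-0.09,-0.21,0],[-0.093,-0.27,0],[-0.093,-0.282,0],[-0.093,-0.282,0]],"twist":[0,0,0,0,-0.05,-0.09,-0.09,-0.09]}'
python3 - <<'E'
from m import *
import cv2
go(.411,-.144,.15,-.155); a=optics.capture("wrist")[:,:,::-1][120:320,230:430]
b=optics.capture("top")[215:315,185:295,::-1]
a=cv2.resize(a,(400,400));b=cv2.resize(b,(396,360),interpolation=cv2.INTER_CUBIC)
cv2.imwrite("pics/w6.png",np.hstack([a,np.vstack([b,np.zeros((40,396,3),np.uint8)])]))
E
```

```text
t: 17.3
tcp_pos: [0.5038, 0.1384, 0.0301]
tcp_rot: [-0.706, 0.707, -0.021, 0.023]
force: [-1.5, -1.2, 7.0]
gripper_width: 0.0306
t: 18.18
tcp_pos: [0.5039, 0.1383, 0.1516]
tcp_rot: [-0.706, 0.707, -0.021, 0.023]
force: [0.8, 0.6, 0.4]
gripper_width: 0.0609
t: 19.18
tcp_pos: [0.4106, -0.1439, 0.1515]
tcp_rot: [-0.705, 0.705, -0.054, 0.055]
force: [0.3, -0.1, -1.0]
gripper_width: 0.0869
t 19.18 tcp [ 0.4106 -0.1439  0.1515] jaw yaw from world y -0.154 down [ 0.003 -0.001 -1.   ] j [-0.6   0.41  1.98  0.    0.75 -2.01] w 0.0869 F [ 0.3 -0.1 -1. ]
slide [ 0.0004 -0.0001 -0.0015] twist -0.001
```

View pics/w6.png

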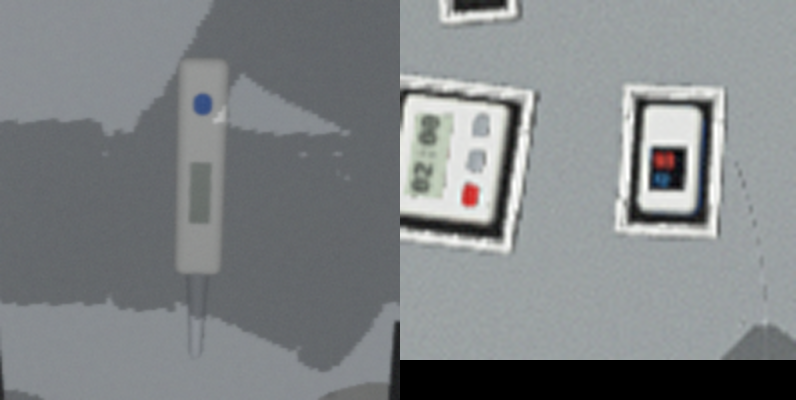

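```bash
python3 -c "
from m import *
R=Ro.from_euler('z',-.063).as_matrix()[:2,:2]
print('oxi in cradle',(w('top',[[260,258.9]],.036)-[.5129,.1388])@R)
f=lambda a:np.array(a)/2+[230,120]
q=w('wrist',f([(180,60),(227,60),(221,273),(177,272)]),.01);rect(q,'body')
print('tip',w('wrist',f([(195,357)]),.006))
go(.411,-.144,.01,-.177)"
```

```text
oxi in cradle [[-0.00273112 -0.00408429]]
body c [ 0.3991 -0.1389] up 0.0823 ang 2.972 left 0.0171 ang -3.305 r 0.423
tip [[ 0.47782432 -0.15327252]]
t 19.27 tcp [ 0.4102 -0.142   0.1514] jaw yaw from world y -0.151 down [ 0.002  0.    -1.   ] j [-0.59  0.41  1.98  0.    0.75 -2.01] w 0.087 F [0.3 0.2 0.7]
slide [ 0.0008 -0.002  -0.1414] twist -0.026
```

```bash
python3 -m jog '{"fingers":[-0.6,-0.4,-0.2,0,0,0],"slide":[[0,0,-0.05],[0,0,-0.1],[0,0,-0.12],[0,0,-0.132],[0,0,-0.14],[0,0,-0.14]],"twist":[-0.018,-0.018,-0.018,-0.018,-0.018,-0.018]}'
python3 -m jog '{"fingers":[0.4,0.7,1,1,1,1,1,1,1,1],"slide":[[0,0,0],[0,0,0],[0,0,0],[0,0,0],[0,0,0],[0,0,0],[0,0,0],[0,0,0.02],[0,0,0.07],[0,0,0.12]],"twist":[0,0,0,0,0,0,0,0,0,0]}'
python3 -c "
from m import *
go(.6572,.2486,.13,.063)"
```

```text
t: 20.02
tcp_pos: [0.4104, -0.1417, 0.0116]
tcp_rot: [0.705, -0.705, 0.059, -0.06]
force: [-0.3, 0.3, -0.5]
gripper_width: 0.0444
t: 21.28
tcp_pos: [0.4098, -0.1413, 0.1323]
tcp_rot: [0.705, -0.704, 0.059, -0.059]
force: [0.5, -0.7, 0.3]
gripper_width: 0.0183
t 21.27 tcp [ 0.4098 -0.1413  0.1323] jaw yaw from world y -0.168 down [ 0.     0.001 -1.   ] j [-0.59  0.45  2.    0.    0.7  -2.  ] w 0.0183 F [ 0.5 -0.7  0.3]
slide [ 0.2474  0.3899 -0.0023] twist 0.231
```

```bash
python3 -m jog '{"fingers":[1,1,1,1,1,1,1,1,1,1,1,1],"slide":[[0,0.05,0.01],[0,0.1,0.01],[0,0.16,0.01],[0,0.22,0.01],[0.01,0.28,0.01],[0.03,0.33,0.01],[0.07,0.37,0],[0.12,0.39,0],[0.17,0.39,0],[0.22,0.39,0],[0.247,0.39,0],[0.247,0.39,0]],"twist":[0,0,0,0,0.04,0.08,0.12,0.16,0.2,0.231,0.231,0.231]}'
python3 - <<'E'
from m import *
import cv2
go(.6572,.2486,.017,.063); a=optics.capture("wrist")[:,:,::-1][120:400,170:490]
cv2.imwrite("pics/w7.png",cv2.resize(a,(800,700))[:600])
E
```

```text
t: 22.78
tcp_pos: [0.6583, 0.2481, 0.1313]
tcp_rot: [0.707, -0.706, -0.022, 0.022]
force: [0.4, 0.3, -0.5]
gripper_width: 0.0182
t 22.77 tcp [0.6583 0.2481 0.1313] jaw yaw from world y 0.061 down [ 0.     0.001 -1.   ] j [ 0.2   0.74  1.3   0.    1.1  -1.43] w 0.0182 F [ 0.4  0.3 -0.5]
slide [-0.0011  0.0005 -0.1143] twist 0.002
```

View pics/w7.png

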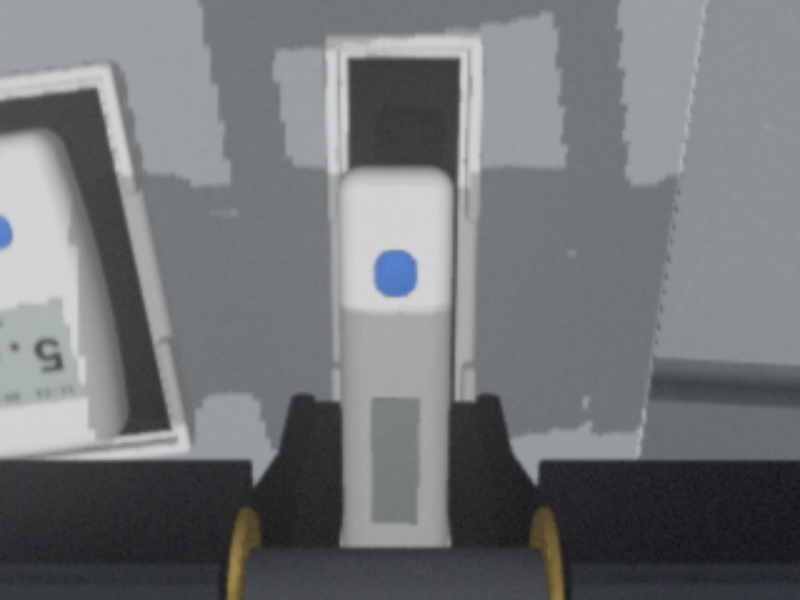

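```bash
python3 -c "
from m import *
f=lambda a:np.array(a)/2.5+[170,120]
q=w('wrist',f([(327,36),(482,36)]),.011);print('cradle near',q.mean(0))
u=np.array([np.cos(.063),np.sin(.063)]);print('implied centre',q.mean(0)+.0735*u)
for z in (.126,.13): print('dev near end',w('wrist',f([(395,168)]),z)+.0615*u)
pose()"
```

```text
cradle near [0.59039372 0.24643797]
implied centre [0.6637479  0.25106541]
dev near end [[0.66469975 0.24844848]]
dev near end [[0.66391048 0.24839443]]
t 22.82 tcp [0.6562 0.2482 0.1312] jaw yaw from world y 0.062 down [-0.003  0.001 -1.   ] j [ 0.2   0.74  1.3   0.    1.1  -1.43] w 0.0185 F [-0.5 -0.4 -0.3]
```

```bash
python3 -m jog '{"fingers":[1,1,1,1,1,1,1,1],"slide":[[0.001,0.001,-0.04],[0.001,0.001,-0.08],[0.001,0.001,-0.1],[0.001,0.001,-0.107],[0.001,0.001,-0.11],[0.001,0.001,-0.112],[0.001,0.001,-0.113],[0.001,0.001,-0.113]],"twist":[0,0,0,0,0,0,0,0]}'
python3 -m jog '{"fingers":[0.6,0.4,0.2,0,0,0,0,-0.2],"slide":[[0,0,0],[0,0,0],[0,0,0],[0,0,0],[0,0,0],[0,0,0.04],[0,0,0.09],[0,0,0.14]],"twist":[0,0,0,0,0,0,0,0]}'
python3 -m jog '{"fingers":[-1,-1,-1,-1,-1,-1,-1,-1,-1],"slide":[[-0.05,0,0],[-0.1,0,0],[-0.15,0,0],[-0.19,-0.03,0],[-0.21,-0.06,0],[-0.24,-0.12,0],[-0.25,-0.18,0],[-0.25,-0.24,0],[-0.25,-0.25,0]],"twist":[0,0,0,0,0,0,0,0,0]}'
python3 - <<'E'
from m import *
import cv2
pose(); a=optics.capture("top")[140:290,165:315,::-1]
b=optics.capture("scene")[155:275,160:360,::-1]
cv2.imwrite("pics/f1.png",np.hstack([cv2.resize(a,(400,400),interpolation=cv2.INTER_CUBIC),np.vstack([cv2.resize(b,(400,240),interpolation=cv2.INTER_CUBIC),np.zeros((160,400,3),np.uint8)])]))
E
```

```text
t: 23.82
tcp_pos: [0.6575, 0.2493, 0.0188]
tcp_rot: [0.707, -0.706, -0.021, 0.022]
force: [-0.3, -1.0, -0.3]
gripper_width: 0.0184
t: 24.82
tcp_pos: [0.6573, 0.2492, 0.1599]
tcp_rot: [0.707, -0.706, -0.021, 0.023]
force: [0.0, 0.0, -0.5]
gripper_width: 0.0474
t: 25.95
tcp_pos: [0.408, -0.0042, 0.1603]
tcp_rot: [0.707, -0.707, -0.019, 0.02]
force: [0.2, 0.5, 0.4]
gripper_width: 0.0873
t 25.95 tcp [ 0.408  -0.0042  0.1603] jaw yaw from world y 0.055 down [-0.  0. -1.] j [-0.29  0.37  2.03 -0.    0.75 -1.91] w 0.0873 F [0.2 0.5 0.4]
```

View pics/f1.png

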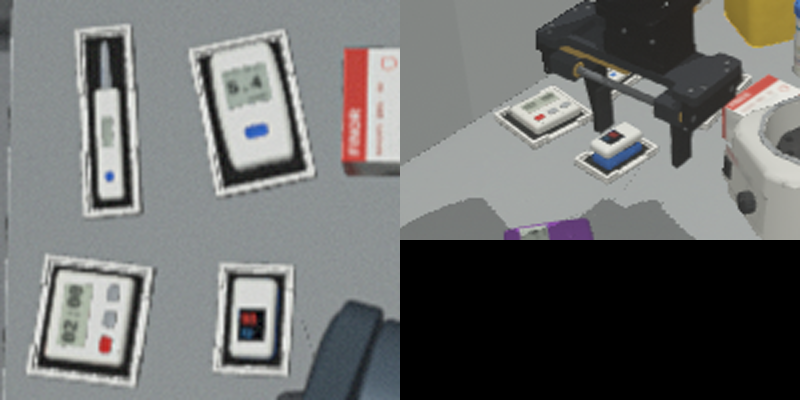

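```bash
python3 - <<'E'
from m import *
import cv2
def f(n,px,z,c,a): print(n,((w("top",[[165+px[0]/2.667-.3,140+px[1]/2.667-.3]],z)-c)@Ro.from_euler('z',a).as_matrix()[:2,:2]).round(4))
f("timer",(91,317),.021,[.5145,.2598],-.146)
f("therm",(108,120),.014,[.6662,.2492],.063)
f("meter",(251.5,105.5),.024,[.67,.1399],.191)
f("oxi",(255,318),.036,[.5129,.1388],-.063)
a=optics.capture("scene")[190:250,200:300,::-1]
b=optics.capture("scene")[270:320,280:330,::-1]
cv2.imwrite("pics/f2.png",cv2.resize(a,(800,480),interpolation=cv2.INTER_CUBIC))
E
```

```text
timer [[ 0.0011 -0.003 ]]
therm [[-0.0011 -0.0011]]
meter [[ 0.0005 -0.0017]]
oxi [[-0.0028 -0.0047]]
```

View pics/f2.png

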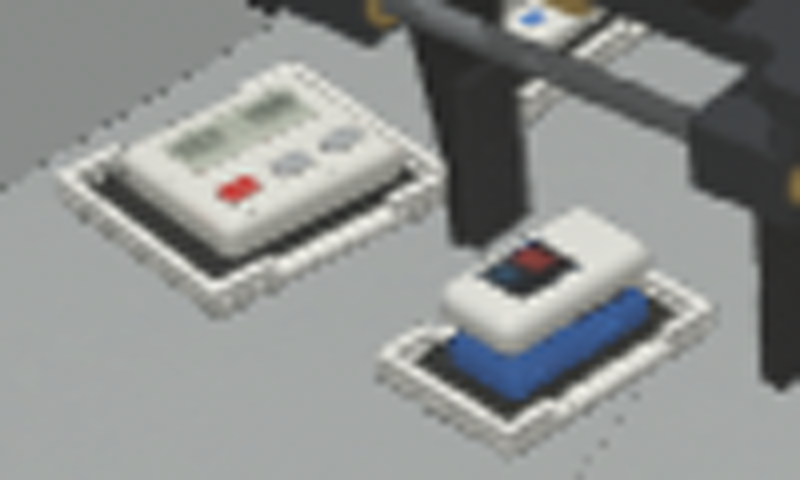

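```bash
python3 -c "
from workcell import order
print(order.hand_in())"
```

```text
the job is handed in; nothing more can be done
None
```

I put all four devices in their matching cradles and handed the job in at about 26 s of robot time. No verdict is reported.

**Last position checks:** centre offsets from the cradle centres, measured in the overhead picture, are all inside the 11 mm limit:

| Device | Own x (mm) | Own y (mm) |
|---|---|---|
| Timer | 3 | 1 |
| Meter | 1 | 2 |
| Oximeter | 3 | 5 |
| Thermometer | 1 | 1 |

- **Lying flat:** the last side view shows the timer and oximeter flat, face up and inside their rims. I judged the meter and thermometer from the overhead picture only, because the gripper hid them from the side.
- **Clear of everything:** the gripper was empty and well away at hand-in. The path stayed clear of the carton and the cup. The final overhead picture shows the carton in place; I took no final picture of the cup.

**What disagreed:** the oximeter touched down about 3 mm higher than planned, with a brief 25 N at the wrist. I lifted it, checked its position, lowered it again more gently and released it. The cause was either a slight slip or a tilt in the grip. The meter sat about 0.1 rad off in the jaws, so I corrected for that when placing it.

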